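Clamp a glued slat: load, close, pin and hold shut

TASK

Take the longer of the two glued slats out of the slotted rack and stand it on its long edge in the slot of the glue clamp, its whole length between the jaws, and let go of it; swing the hinged jaw shut against it and push the steel pin fully home, head down on the jaw's steel lug, through the two lined-up holes. Then let go of the pin, press the hinged jaw firmly shut on the slat, and finish while still pressing: do not let go at the end. Leave the short offcut, glue pot, hammer and tape roll where they are.

Things in the scene. Friction and masses are not known exactly. Their poses are not given: they have to be found in the camera images.
- slat: The longer wooden slat, 110 long x 14 thick x 80 tall, light wood with a dark glue line along its middle, about 90 g. Origin: centre of its underside; x along its length, y through its thickness, z up. It starts on edge in one of the rack's two slots, underside 12 mm above the table.
- offcut: The shorter slat, 60 long x 14 thick x 80 tall, otherwise the same, in the other slot. Leave it alone. Origin and axes as for the slat.
- rack: Dark wooden slotted rack, fixed: floor plate 150 (x) x 120 (y) x 12 thick, two slots along its x at y = +40 and -40 mm, each 18 mm wide between rails whose tops are 37 mm above the table. Origin: centre of the underside. Which slat is in which slot varies.
- jig: Glue clamp, fixed: plywood base 110 (x) x 230 (y) x 12 thick. Origin: centre of its underside on the table; x across the jaws, y along them, z up. Fixed wooden jaw: x -23 to -7, y -80 to +60, top at z = 62 mm. Hinge axis vertical at x = 15, y = -90. At the +y end a steel block (x -2 to 32, y 63 to 97, top z = 46) has the lower pin hole, 12.5 mm wide, at x = 15, y = 80.
- slot (a point): Middle of the clamp's slot floor, clamp x = 1.5, y = -10, z = 12 mm. The slot runs along y between the fixed jaw (x = -7) and a low keeper rail (x = 10, 18 mm tall, topped by a slope that leads in from x = 14 at 36 mm above the table): 17 mm wide. A clamped slat is centred at x = 0, y about -10 (-25 to +7 is within the jaws).
- jaw (a joint): Opening angle of the hinged jaw, rad: 0 = shut, parallel to the fixed jaw, faces 14 mm apart; grows as the jaw swings to the clamp's +x side (clockwise from above). Stops at 1.2 and -0.03; starts at 0.6 to 1.0. The stiff hinge (0.25 N m of friction) stays where it is left; 2 to 4 N near the free end moves it.
- jaw_bar: Hinged jaw. Origin on the hinge axis, 36 mm above the table; y along the bar away from the hinge, x to the side it opens to, z up. Wood: x -8 to 8, y 5 to 150, from 37 to 62 mm above the table. Steel lug at its free end: 34 x 36 x 12 thick, centred at y = 170, top 62 mm above the table, hole 12.5 mm. Shut on the slat, both jaws measure 46 mm over their outer faces.
- upper_hole (a point): Mouth centre of the hole in the hinged jaw's lug, in its top face 62 mm above the table.
- lower_hole (a point): Mouth centre of the hole in the clamp's steel block, 46 mm above the table, open down to the base plate; the upper hole stands right over it when the jaw is shut on the slat.
- pin: Steel pin, about 90 g: shank 10 mm diameter, 44 mm long, with 4 mm tapered tip, under a round head 20 mm diameter, 26 mm tall. Origin: centre of its tip (lower end); z up to the head. Starts upright in the pin block, tip on the table, head from 44 to 70 mm above it. Fully home in the clamp its head rests on the lug, tip 18 mm above the table.
- pin_block: Wooden block 50 x 50 x 40 tall, fixed, with a 12.5 mm vertical hole in its middle in which the pin starts. Origin: centre of the underside.
- glue_pot: White open pot, 90 mm wide, 85 tall; bystander. Origin: centre of its underside.
- hammer: Hammer lying on the bench; bystander.
- tape_roll: Roll of tape, 70 mm wide, 22 tall; bystander. Origin: centre of its underside.
Not all that is in view belongs to the job. Leave any pink, purple or turquoise look-alike of the slat alone.

How it is judged (in metres and radians):
On the way, in this order (a step that is already met when the one before it is completed fails the run):
1. the longer slat stands on edge in the clamp's slot, let go, the jaw still open (x of slat in the frame of jig between -0.005 and 0.009 m and y of slat in the frame of jig between -0.03 and 0.012 m and z of slat in the frame of jig between 0.008 and 0.018 m and angle between slat's own z axis and vertical below 0.3 rad and angle between the x axis of slat and the y axis of jig, either way round below 0.12 rad and contact force between the fingers and slat below 0.3 N and value of joint jaw above 0.05 rad), for 0.2 s.
2. the hinged jaw is shut against the slat (x of slat in the frame of jig between -0.003 and 0.003 m and y of slat in the frame of jig between -0.03 and 0.012 m and z of slat in the frame of jig between 0.008 and 0.018 m and angle between slat's own z axis and vertical below 0.06 rad and angle between the x axis of slat and the y axis of jig, either way round below 0.06 rad and value of joint jaw between -0.02 and 0.02 rad), for 0.2 s.
3. the pin is fully home through both holes (all of step 2 and x of pin in the frame of jig between 0.012 and 0.018 m and y of pin in the frame of jig between 0.077 and 0.083 m and z of pin in the frame of jig between 0.012 and 0.022 m and angle between the z axis of pin and the z axis of jig, either way round below 0.1 rad), for 0.2 s.
At the end, for the whole second after the job is handed in: Through the last second: slat upright (0.06 rad) on the slot floor, flush between the jaws (3 mm), centre at y -30 to 12 mm; jaw within 0.02 rad of shut; pin within 3 mm of the hole axis, tip 12 to 22 mm up; fingers press jaw and jaw presses slat, each over 8 N; fingers off pin and slat (all of step 3 and contact force between the fingers and slat below 0.3 N and contact force between the fingers and pin below 0.3 N and contact force between jaw_bar and slat above 8 N and contact force between the fingers and jaw_bar above 8 N); the arm keeps its last pose, push and grip.
It fails at once if the glue pot is moved more than 30 mm (distance of glue_pot from where it was at the start of the episode above 0.03 m).
It fails at once if the hammer is moved more than 30 mm (distance of hammer from where it was at the start of the episode above 0.03 m).
It fails at once if the tape roll is moved more than 30 mm (distance of tape_roll from where it was at the start of the episode above 0.03 m).
It fails at once if the short offcut is moved more than 30 mm (distance of offcut from where it was at the start of the episode above 0.03 m).
It also fails if it takes over 72 s, if anything falls off the work surface, if the arm or the gripper's body presses on something with over 40 N, if the wrist force passes 120 N, or if a joint passes its speed limit or range.

ROBOT

A 7-joint arm with a two-finger parallel gripper is mounted at the origin on the work surface. World frame = base frame: x ahead of the robot, y to its left, z up, the work surface at z = 0. Lengths are in mm, angles in rad, forces in N, time in s.
With the tool pointing down it reaches from about 400 to 850 mm from the base axis. Payload 10.4 kg.
Tool frame: the origin (TCP) lies on the centre line of the jaws, within the pads' length; the fingertips stand 19 mm ahead of it and the grasp point (between the pads) is the TCP; z points along the fingers, y is the line along which they close (so a half turn about z gives the same grasp; the last joint's range is limited). The gripper opens to 85 mm and grips with 20 to 120 N. Pads are 22 mm wide; open, the fingers measure 114 mm over their backs; the gripper's body (76 mm by 85 mm) begins 54 mm behind the grasp point. The pads swing forward as they close: fully open they stand 13 mm farther back than shut.
Start: joints at [-1.294, 0.332, -0.065, 1.46, 0.022, 1.35, -0.088], TCP at [184.567, 597.147, 250.338] pointing down, gripper open.
Joint ranges: [-2.6, 2.6], [-0.5, 2.12], [-1.47, 1.34], [0.16, 2.42], [-1.27, 4.41], [0.06, 2.06], [-2.6, 2.6]. Speed limits (rad/s): [2.22, 2.22, 2.79, 2.79, 3.14, 3.14, 3.14].

INTERFACE

Orientations are given as [roll, pitch, yaw] about the fixed x, y, z axes, in that order (R = Rz(yaw) Ry(pitch) Rx(roll)).
In Python, from cell import r, cams gives the robot as it stands.
- The arm moves only by the shell command python3 -m handwheel 'ROWS' [FORCE]. ROWS is JSON, a list of rows, each a list of 7 numbers: the shift along the tool's x, y, z normalised to -1 to 1, where 1 is 0.025 m, then the turn, a rotation vector about the tool's x, y, z normalised to -1 to 1, where 1 is 0.12 rad, then the gripper's target within -1 to 1 (shut at 1, half-way at 0, fully open at -1). A call has 1 to 12 rows; each row shifts and turns the commanded pose from where the row before left it, along the tool's axes as they then stand; what a row does not reach is not made up. A row lasts 1/8 s, in which the tool goes at most 62.5 mm and 10.7 degrees, less where a joint would pass 70% of its speed; a pose out of reach is approached as far as the arm can. A call with a number of a shift or a turn outside -1 to 1 is refused whole. A call with a gripper value outside its range is refused whole. The fingers move at their own pace and stop on an object; FORCE is the grip in N (left out, the last holds). Time passes only in rows, so rows that do not move let the fingers close. It gives the time, the measured TCP pose, the force, the opening and the grip force at its end, in the units of the state.
- r.sense(): the state, without advancing time (a new reading comes with each control period).
- cams.get_image(name): name is "scene" or "top"; returns a dict with "image" (480x640x3 uint8, blue, green, red), "range_z" (480x640 float32, mm along the optical axis (not along the pixel's ray), 0 where there is no reading), "fx", "fy", "cx", "cy" (pixels), "k1" (the pictures are not rectified: a ray, as slopes to the right and down, at radius r is drawn at 1 + k1 r^2 times it, then the intrinsics apply), "R" (3x3) and "t" (3): a world point X has camera coordinates R X + t. Camera axes: x right, y down, z forward; pixel columns grow to the right and rows downward; lengths in mm; the calibration is good to about 2 mm. A picture is of the moment at which its call begins.
- r.finish_job(): hands the job in; it is judged then, once.
The state is a dict: "time_s": time; "joint_positions": joint angles; "qd": joint speeds; "joint_efforts": joint torques, N m; "tool_pos": TCP position; "eef_rot": TCP orientation; "wrist_force": force on the tool from outside, world axes, zero at the start; "wrist_torque": the same for the moment, N m; "width": finger opening in mm; "grip_force": force on a finger pad.
Only numpy, scipy, OpenCV 4.12 (cv2) and the standard library are available. Lean on these libraries where they do the work, as an engineer would, in place of code of your own. Each camera call takes 0.05 s, during which the arm holds its last target. There are 200 camera calls.

## Working session

There is one attempt and no reset: what is moved stays moved. The work goes in short steps, Python scripts to look and compute and a shell command to move; the robot and the scene stay as the last step left them, time stands still between calls to the robot, and variables do not carry over. Pictures are saved under pics/ and viewed, at most 13 in all, crops included, and the job is handed in when it is done.

```bash
mkdir -p pics; ls
cat > h.py <<'E'
import numpy as np, cv2
from cell import r, cams
def snap(n, save=None):
    d=cams.get_image(n)
    if save: cv2.imwrite('pics/'+save,d['image'])
    return d
def und(d,u,v):
    x=(np.asarray(u,float)-d['cx'])/d['fx'];y=(np.asarray(v,float)-d['cy'])/d['fy']
    rd=np.hypot(x,y);q=rd.copy() if hasattr(rd,'copy') else rd
    for _ in range(15): q=rd/(1+d['k1']*q*q)
    s=np.where(rd>0,q/np.maximum(rd,1e-9),1)
    return x*s,y*s
def plane(d,u,v,z):
    x,y=und(d,u,v);R=np.array(d['R']);t=np.array(d['t'])
    c=-R.T@t; w=np.stack([x,y,np.ones_like(x)],-1)@R
    return c+w*((z-c[2])/w[...,2])[...,None]
def cloud(d):
    v,u=np.mgrid[:480,:640];x,y=und(d,u,v);Z=d['range_z']
    P=np.stack([x*Z,y*Z,Z],-1)-np.array(d['t'])
    P=P@np.array(d['R']);P[Z<=0]=np.nan
    return P
def proj(d,X):
    c=np.array(d['R'])@np.array(X,float)+np.array(d['t']);x,y=c[0]/c[2],c[1]/c[2]
    s=1+d['k1']*(x*x+y*y);return d['fx']*x*s+d['cx'],d['fy']*y*s+d['cy']
E
python3 - <<'E'
from h import *
for n in('scene','top'):
    d=snap(n,n+'0.png');print(n,-np.array(d['R']).T@d['t'],d['fx'],d['k1'],(d['range_z']>0).mean())
s=r.sense();print(s['tool_pos'],s['eef_rot'],s['width'],s['time_s'])
E
```

```text
pics
scene [888.11093579 408.35750701 831.35205082] 446.57018888358965 -0.05058999510898868 0.9959993489583333
top [ 191.12894998   36.46750368 1632.63555394] 598.3298821486729 0.012503971721649756 0.9960026041666666
[184.47728078 596.83175439 249.62634696] [-3.14038561e+00  7.56142958e-05  2.84184718e+00] 85.25159047330781 0.1
```

View pics/top0.png

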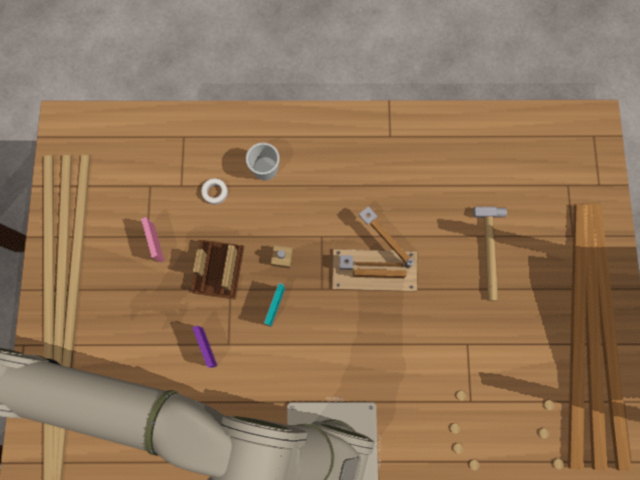

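View pics/scene0.png

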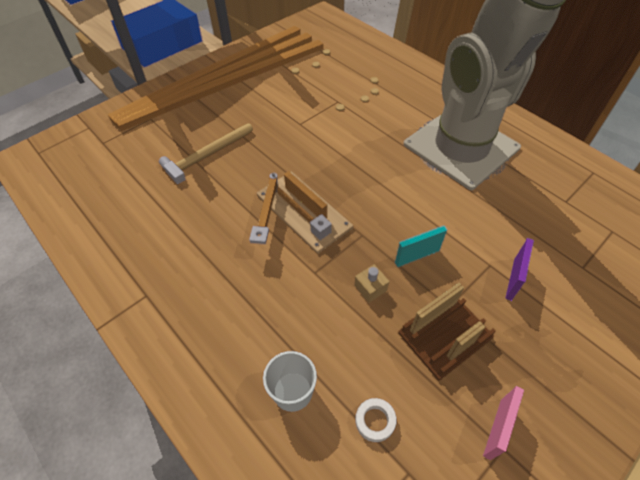

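The candidates, by top-view pixel, are the long wooden slat in the rack (231,266), the short offcut (200,262), pink (152,240), purple (205,347) and turquoise (274,305). I choose (231,266), which is (438,308) in the scene view: light wood, in the rack, and the longer of the two. The clamp is at (375,268) and the pin at (281,256).

```bash
cat > m.py <<'E'
from h import *
T=snap('top');S=snap('scene')
def rect(d,P,box,zlo,zhi,z,name,mask=None):
    u0,v0,u1,v1=box;m=np.zeros((480,640),bool);m[v0:v1,u0:u1]=1
    m&=(P[...,2]>zlo)&(P[...,2]<zhi)
    if mask is not None:m&=mask
    n,l,st,_=cv2.connectedComponentsWithStats(m.astype(np.uint8))
    for i in range(1,n):
        if st[i,4]<25: continue
        v,u=np.nonzero(l==i);X=plane(d,u,v,z)
        (cx,cy),(w,h),a=cv2.minAreaRect(X[:,:2].astype(np.float32))
        if w<h:w,h,a=h,w,a+90
        print(name,st[i,4],'c',round(cx,1),round(cy,1),'size',round(w,1),round(h,1),'ang',round(a,1),'zmed',round(float(np.median(P[v,u,2])),1))
PT,PS=cloud(T),cloud(S)
E
python3 - <<'E'
from m import *
rect(T,PT,(180,225,255,310),75,105,92,'T slat')
rect(S,PS,(380,270,510,380),75,105,92,'S slat')
rect(T,PT,(180,225,255,310),5,20,12,'T rackfloor')
rect(T,PT,(265,240,300,275),55,80,70,'T pin')
rect(S,PS,(350,255,395,305),57,80,70,'S pin')
rect(T,PT,(265,240,300,275),30,50,40,'T pinblk')
rect(T,PT,(320,195,425,300),52,75,62,'T jaws')
rect(S,PS,(240,165,360,255),54,75,62,'S jaws')
rect(T,PT,(320,195,425,300),38,52,46,'T block')
rect(S,PS,(240,165,360,255),38,52,46,'S block')
rect(T,PT,(320,235,425,300),6,80,12,'T base')
for d,n,b in((T,'c1',(170,195,440,310)),(S,'c2',(230,150,520,400))):
    c=d['image'][b[1]:b[3],b[0]:b[2]];f=min(800/c.shape[1],600/c.shape[0]);cv2.imwrite(f'pics/{n}.png',cv2.resize(c,None,fx=f,fy=f,interpolation=2))
E
```

```text
T slat 269 c 461.6 266.8 size 111.7 16.8 ang 172.0 zmed 91.8
T slat 158 c 474.1 345.1 size 61.5 18.1 ang 172.2 zmed 91.5
S slat 536 c 469.4 272.8 size 118.1 18.8 ang 171.8 zmed 91.0
S slat 300 c 483.1 351.6 size 67.0 16.4 ang 171.9 zmed 90.8
T rackfloor 66 c 533.3 343.0 size 47.1 14.7 ang 172.9 zmed 12.2
T rackfloor 1119 c 458.7 288.1 size 173.5 124.9 ang 158.2 zmed 12.8
T pin 48 c 497.1 131.2 size 21.7 16.0 ang 0.5 zmed 69.7
S pin 93 c 503.3 137.3 size 26.1 18.7 ang 34.1 zmed 69.2
T pinblk 300 c 497.7 130.6 size 51.7 51.0 ang 171.6 zmed 40.3
T jaws 550 c 546.2 -156.6 size 197.4 35.4 ang 43.2 zmed 62.8
T jaws 354 c 447.5 -131.6 size 138.1 18.0 ang 88.2 zmed 62.8
S jaws 655 c 547.6 -147.8 size 201.6 35.3 ang 39.8 zmed 60.6
S jaws 386 c 454.0 -125.0 size 143.0 19.8 ang 88.3 zmed 60.1
T block 44 c 498.6 -176.1 size 78.2 16.9 ang 38.1 zmed 43.3
T block 131 c 480.6 -42.7 size 35.7 32.4 ang 179.3 zmed 45.8
S block 165 c 459.4 -126.6 size 146.8 21.5 ang 94.0 zmed 45.2
S block 57 c 534.1 -150.7 size 118.9 3.5 ang 40.2 zmed 45.4
S block 212 c 485.5 -36.6 size 37.0 36.8 ang 87.6 zmed 44.3
T base 3446 c 483.0 -123.1 size 239.7 158.1 ang 89.1 zmed 15.6
```

View pics/c1.png

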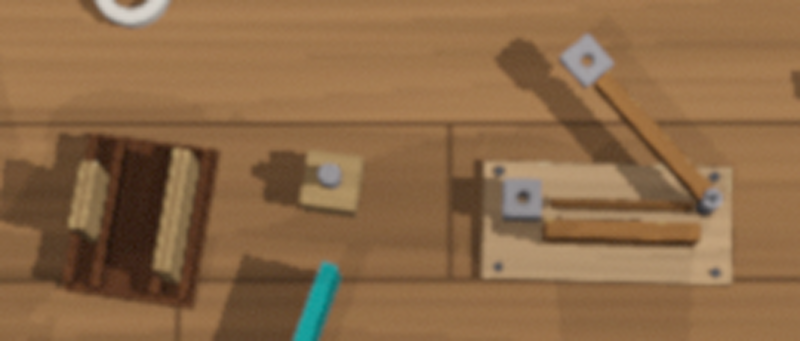

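The crop shows the long slat at crop (175,215), i.e. top (229,267), in the rack's right slot. The offcut is at left, the pin at (330,175), and the open jaw's lug at (588,60). I'll go above the slat, then use the gripper to settle the 6 mm disagreement between the cameras.

```bash
cat > go.py <<'E'
# go.py x y z [yawdeg]: units to go from measured pose in tool axes
import sys,numpy as np
from scipy.spatial.transform import Rotation as Ro
from cell import r
s=r.sense();R=Ro.from_euler('xyz',s['eef_rot'])
a=[float(v) for v in sys.argv[1:]]
if len(a)>3: 
    G=Ro.from_euler('xyz',[np.pi,0,np.radians(a[3])]);print('turn',np.round((R.inv()*G).as_rotvec()/.12,2)); R=G
print('shift(after turn)',np.round(R.inv().apply(np.array(a[:3])-s['tool_pos'])/25,2),'pos',np.round(s['tool_pos'],1),'yaw',np.round(np.degrees(s['eef_rot']),1))
E
python3 -m handwheel '[[0,0,0,0,0,-0.45,-1],[0,0,0,0,0,-0.45,-1],[0,0,0,0,0,-0.45,-1]]' 30; python3 go.py 466 269 200 172
```

```text
time_s: 0.57
tool_pos: [184.6, 597.0, 250.1]
eef_rot: [-3.141, -0.0, 3.006]
wrist_force: [0.0, 0.2, -0.2]
width: 85.5
grip_force: 0.0
turn [-0.   -0.    0.03]
shift(after turn) [-12.97 -11.43   2.  ] pos [184.6 597.  250.1] yaw [-180.    -0.   172.2]
```

```bash
python3 -m handwheel '[[-0.95,-0.82,0,0,0,0,-1],[-0.95,-0.82,0,0,0,0,-1],[-0.95,-0.82,0,0,0,0,-1],[-0.95,-0.82,0,0,0,0,-1],[-0.95,-0.82,0,0,0,0,-1],[-0.95,-0.82,0,0,0,0,-1],[-0.95,-0.82,0,0,0,0,-1],[-0.95,-0.82,0,0,0,0,-1],[-0.95,-0.82,0,0,0,0,-1],[-0.95,-0.82,0,0,0,0,-1],[-0.95,-0.82,0,0,0,0,-1],[-0.95,-0.82,0,0,0,0,-1]]'; python3 -m handwheel '[[-0.8,-0.8,0.5,0,0,0,-1],[-0.77,-0.79,0.5,0,0,0,-1],[0,0,0.5,0,0,0,-1],[0,0,0.5,0,0,0,-1],[0,0,0,0,0,0,-1]]'; python3 go.py 466 269 200 172
python3 - <<'E'
from h import *
for n in('scene','top'):
    d=snap(n); p=proj(d,r.sense()['tool_pos']);print(n,p)
    u,v=map(int,p);u0,v0=max(0,u-80),max(0,v-60)
    cv2.imwrite(f'pics/g_{n}.png',cv2.resize(d['image'][v0:v0+120,u0:u0+160],(640,480)))
a=cv2.imread('pics/g_scene.png');b=cv2.imread('pics/g_top.png')
cv2.imwrite('pics/g.png',cv2.resize(np.hstack([a,b]),(800,300)))
E
```

```text
time_s: 2.08
tool_pos: [433.6, 313.4, 250.3]
eef_rot: [3.142, -0.0, 3.004]
wrist_force: [-0.3, -0.1, -0.2]
width: 85.4
grip_force: 0.0
time_s: 2.7
tool_pos: [465.4, 270.2, 199.2]
eef_rot: [-3.141, -0.002, 3.005]
wrist_force: [-0.6, 0.2, 0.2]
width: 85.4
grip_force: 0.0
turn [-0.01 -0.01  0.03]
shift(after turn) [-0.03 -0.04 -0.03] pos [465.4 270.2 199.2] yaw [-1.799e+02 -1.000e-01  1.722e+02]
scene (np.float64(453.36425484651187), np.float64(268.61037415221284))
top (np.float64(220.55952548046952), np.float64(256.3309797189491))
```

View pics/g.png

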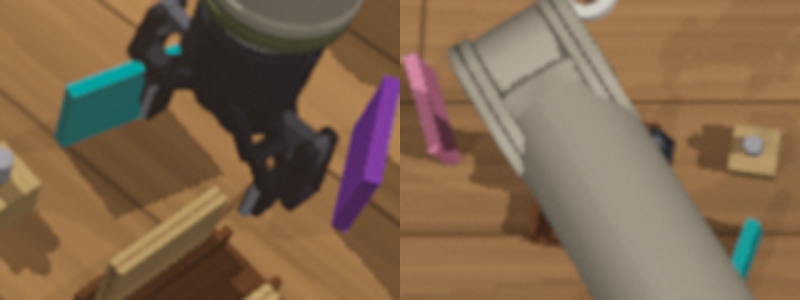

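The scene view shows the open fingers astride the slat; the arm blocks the top view. I'll close the fingers for a sharp tip to calibrate against.

```bash
python3 -m handwheel '[[0,0,0.8,0,0,0,1],[0,0,0.8,0,0,0,1],[0,0,0,0,0,0,1],[0,0,0,0,0,0,1],[0,0,0,0,0,0,1],[0,0,0,0,0,0,1]]'
python3 - <<'E'
from h import *
d=snap('scene');s=r.sense();p=np.array(s['tool_pos']);print(p,s['width'])
for q in (p-[0,0,19],p):print(proj(d,q))
u,v=map(int,proj(d,p-[0,0,19]));print(u-40,v-30)
cv2.imwrite('pics/g2.png',cv2.resize(d['image'][v-30:v+30,u-40:u+40],(800,600),interpolation=2))
E
```

```text
time_s: 3.55
tool_pos: [466.8, 269.8, 161.0]
eef_rot: [3.141, 0.001, 3.004]
wrist_force: [-0.2, -1.4, -0.8]
width: -0.2
grip_force: 0.0
[466.70172585 269.68337982 160.78299495] -0.07712769870669048
(np.float64(445.1066404265122), np.float64(285.96873114829407))
(np.float64(447.50477326802365), np.float64(280.5630748547871))
405 255
```

View pics/g2.png

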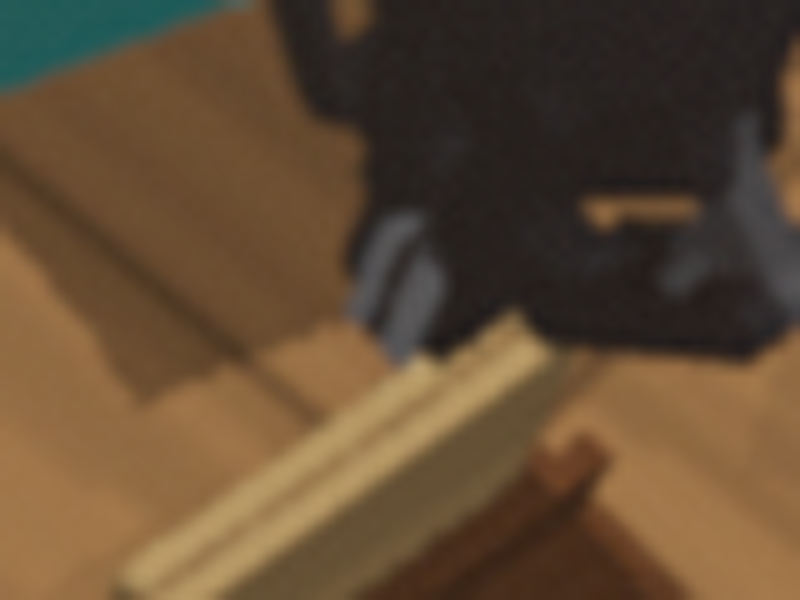

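The two pads' seam bottoms out at crop (378,330), i.e. pixel (443,288). This is the pads' camera-side edge.

Run:
```python
from h import *
d=snap('scene');p=np.array(r.sense()['tool_pos'])
q=p+[10.9,-1.5,-19];print(proj(d,q)); 
for z in (q[2],):
  print('seen',plane(d,np.array(442.8),np.array(288.),z)-q)
# depth on dark gripper pads/seam
P=cloud(d)
print(np.round(P[286:290,441:445]-q,1))
```

```text
(np.float64(440.6191859217975), np.float64(289.13436683593744))
seen [-4.63773470e+00  1.22923009e+00  2.84217094e-14]
[[[-3.000e-01 -1.700e+00  8.700e+00]
  [ 3.000e-01  2.000e-01  1.180e+01]
  [ 1.800e+00  2.300e+00  1.640e+01]
  [ 1.600e+00  3.800e+00  1.800e+01]]

 [[-0.000e+00 -9.000e-01  6.500e+00]
  [-3.000e-01  6.000e-01  8.100e+00]
  [ 1.700e+00  2.900e+00  1.350e+01]
  [ 7.000e-01  4.200e+00  1.390e+01]]

 [[ 2.000e-01 -1.000e-01  4.200e+00]
  [-6.000e-01  1.300e+00  5.000e+00]
  [-4.000e-01  3.000e+00  7.400e+00]
  [ 1.500e+00  5.200e+00  1.280e+01]]

 [[-8.650e+01 -2.890e+01 -1.439e+02]
  [-1.000e-01  2.200e+00  3.200e+00]
  [       nan        nan        nan]
  [ 1.200e+00  5.900e+00  9.700e+00]]]
```

```bash
python3 -m handwheel '[[0,0.03,0,0,0,0,-0.2],[0,0,0,0,0,0,-0.2],[0,0,0,0,0,0,-0.2],[0,0,0.75,0,0,0,-0.2],[0,0,0.75,0,0,0,-0.2],[0,0,0.75,0,0,0,-0.2],[0,0,0.75,0,0,0,-0.2],[0,0,0,0,0,0,-0.2]]' 35; python3 -m handwheel '[[0,0,0,0,0,0,1],[0,0,0,0,0,0,1],[0,0,0,0,0,0,1],[0,0,0,0,0,0,1],[0,0,0,0,0,0,1],[0,0,0,0,0,0,1]]' 35
```

```text
time_s: 4.65
tool_pos: [465.8, 269.8, 84.2]
eef_rot: [-3.14, -0.002, 3.004]
wrist_force: [0.3, 0.1, -0.9]
width: 51.2
grip_force: 0.0
time_s: 5.4
tool_pos: [467.1, 270.6, 86.2]
eef_rot: [3.14, 0.001, 3.004]
wrist_force: [-1.0, -0.9, 5.7]
width: 13.3
grip_force: 35.5
```

```bash
python3 -m handwheel '[[0,0,-0.5,0,0,0,1],[0,0,-0.9,0,0,0,1],[0,0,-0.9,0,0,0,1],[0,0,-0.9,0,0,0,1],[0,0,-0.9,0,0,0,1],[0,0,0,0,0,0,1]]'; python3 -m handwheel '[[0,0,0,0,0,1,1],[0,0,0,0,0,1,1],[0,0,0,0,0,1,1],[0,0,0,0,0,1,1],[0,0,0,0,0,1,1],[0,0,0,0,0,1,1],[0,0,0,0,0,1,1],[0,0,0,0,0,1,1],[0,0,0,0,0,1,1],[0,0,0,0,0,1,1],[0,0,0,0,0,1,1],[0,0,0,0,0,1,1]]'; python3 -m handwheel '[[0,0,0,0,0,0.2,1],[0,0,0,0,0,0,1]]'; python3 go.py 469 -127 190 88.3
python3 - <<'E'
from m import *
rect(S,PS,(300,100,600,400),175,210,192+6,'S held')
rect(S,PS,(240,165,360,255),54,75,62,'S jaws')
E
```

```text
time_s: 6.15
tool_pos: [467.4, 270.8, 189.8]
eef_rot: [3.139, 0.002, 3.004]
wrist_force: [-1.2, 0.3, -0.9]
width: 13.7
grip_force: 34.6
time_s: 7.65
tool_pos: [466.1, 270.0, 186.8]
eef_rot: [-3.14, 0.001, 1.56]
wrist_force: [-0.1, 0.9, -0.9]
width: 13.7
grip_force: 34.5
time_s: 7.9
tool_pos: [466.4, 270.2, 187.4]
eef_rot: [-3.141, 0.0, 1.542]
wrist_force: [-0.7, 0.1, -1.1]
width: 13.2
grip_force: 34.5
turn [-0.    0.    0.01]
shift(after turn) [-15.88   0.58  -0.1 ] pos [466.4 270.2 187.4] yaw [-180.     0.    88.3]
S held 158 c 94.3 23.6 size 41.8 35.7 ang 138.2 zmed 188.7
S held 149 c 475.0 232.8 size 26.4 25.3 ang 87.8 zmed 192.3
S held 466 c 481.6 301.8 size 59.8 50.9 ang 73.7 zmed 191.4
S jaws 654 c 547.2 -147.0 size 201.9 35.8 ang 39.4 zmed 60.6
S jaws 388 c 454.2 -124.7 size 143.7 20.2 ang 88.3 zmed 60.0
```

```bash
python3 -m handwheel '[[-1,0.04,0,0,0,0,1],[-1,0.04,0,0,0,0,1],[-1,0.04,0,0,0,0,1],[-1,0.04,0,0,0,0,1],[-1,0.04,0,0,0,0,1],[-1,0.04,0,0,0,0,1],[-1,0.04,0,0,0,0,1],[-1,0.04,0,0,0,0,1],[-1,0.04,0,0,0,0,1],[-1,0.04,0,0,0,0,1],[-1,0.04,0,0,0,0,1],[-1,0.04,0,0,0,0,1]]'; python3 -m handwheel '[[-1,0.04,0.4,0,0,0,1],[-1,0.04,0.4,0,0,0,1],[-1,0.04,0.4,0,0,0,1],[-0.88,0,0.3,0,0,0,1],[0,0,0,0,0,0,1],[0,0,0,0,0,0,1]]'; python3 go.py 469 -127 150 88.3
python3 - <<'E'
from h import *
d=snap('scene');p=np.array(r.sense()['tool_pos'])
print(p,proj(d,p))
cv2.imwrite('pics/j.png',cv2.resize(d['image'][110:260,230:390],(640,600),interpolation=2))
E
```

```text
time_s: 9.5
tool_pos: [468.6, -32.2, 187.8]
eef_rot: [3.141, -0.001, 1.539]
wrist_force: [-0.4, -1.0, -0.9]
width: 13.4
grip_force: 34.5
time_s: 10.25
tool_pos: [469.0, -127.0, 150.5]
eef_rot: [3.141, -0.001, 1.539]
wrist_force: [0.0, 0.1, -1.5]
width: 13.3
grip_force: 34.5
turn [ 0.   -0.01 -0.01]
shift(after turn) [-0.    0.    0.02] pos [ 469.  -127.   150.5] yaw [180.   -0.   88.2]
[ 469.22311043 -126.54100461  150.56136491] (np.float64(297.23154508974216), np.float64(165.2814799982163))
```

View pics/j.png

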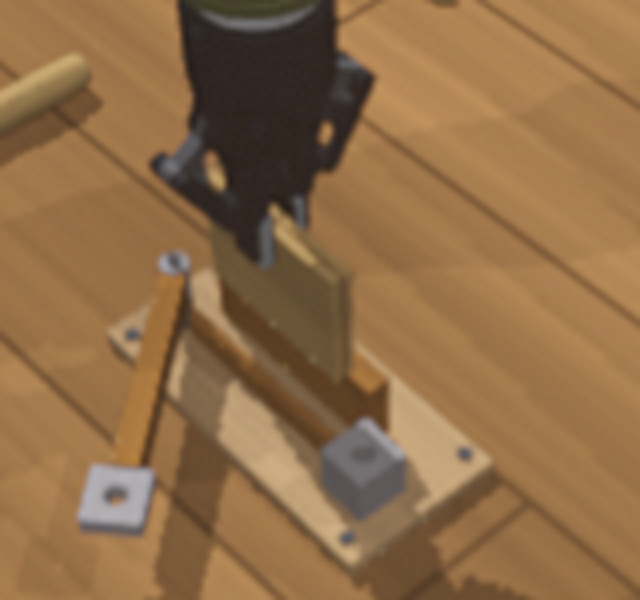

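The slat is held above the clamp. The bottom corners of its +y end are at crop (333,378) and (352,369). The fixed jaw's top end corners are at (361,397) and (388,380), and the block hole is at (367,453).

Run:
```python
from m import *
f=lambda a,b,z:np.round(plane(S,np.array(230+a/4),np.array(110+b/4),z),1)
print('slat bot',f(333,378,77),f(352,369,77),'jaw',f(361,397,62),f(388,380,62),'hole',f(367,453,46))
p=np.array(r.sense()['tool_pos']);print(p)
# slat top plane points, not gripper: light wood color, depth z
m=(PS[...,2]>149)&(PS[...,2]<163);hsv=cv2.cvtColor(S['image'],cv2.COLOR_BGR2HSV)
m&=(hsv[...,2]>110)&(hsv[...,1]>60)
rect(S,PS,(290,155,325,190),149,166,157.5,'S top',m)
rect(T,PT,(320,225,425,300),143,170,157.5,'T top')
rect(T,PT,(320,225,425,300),52,75,62,'T jaws')
# jaw +x face points in scene depth: z 40..58
Q=PS[165:260,240:390].reshape(-1,3)
for n,lo,hi,xr in(('fixed face',38,58,(440,475)),('slat face',85,140,(455,500))):
    k=Q[(Q[:,2]>lo)&(Q[:,2]<hi)&(Q[:,0]>xr[0])&(Q[:,0]<xr[1])&(Q[:,1]>-170)&(Q[:,1]<-85)]
    u=k[:,0]+(k[:,1]+127)*np.tan(np.radians(-1.7));print(n,len(k),np.percentile(u,[5,25,50,75,95]).round(1))
```

```text
slat bot [476.9 -69.4  77. ] [464.9 -67.1  77. ] jaw [466.5 -58.1  62. ] [447.1 -56.9  62. ] hole [482.4 -36.2  46. ]
[ 469.42979115 -126.31363181  150.55320994]
S top 146 c 472.9 -95.9 size 68.2 15.8 ang 86.9 zmed 155.0
T top 54 c 466.6 -81.1 size 22.8 15.3 ang 89.8 zmed 156.2
T jaws 85 c 449.3 -78.7 size 32.1 16.1 ang 89.8 zmed 63.2
fixed face 32 [458.1 458.8 459.2 459.8 460.4]
slat face 308 [475.1 475.7 476.1 476.6 478.2]
```

Slat and jaw agree across the cameras: the fixed-jaw face is at x≈459.5 and the slat centre at 469.3, which puts it inside the lead-in. I'll shift 5 mm along −y and lower.

```bash
python3 -m handwheel '[[-0.2,0,0.4,0,0,0,1],[0,0,0.5,0,0,0,1],[0,0,0.4,0,0,0,1],[0,0,0.3,0,0,0,1],[0,0,0,0,0,0,1]]'; python3 -m handwheel '[[0,0,0.3,0,0,0,1],[0,0,0.3,0,0,0,1],[0,0,0.2,0,0,0,1],[0,0,0,0,0,0,1]]'
```

```text
time_s: 11.02
tool_pos: [468.7, -131.9, 109.6]
eef_rot: [-3.14, 0.0, 1.54]
wrist_force: [-0.0, 0.4, -1.3]
width: 13.2
grip_force: 34.5
time_s: 11.52
tool_pos: [469.0, -131.9, 89.9]
eef_rot: [-3.141, 0.0, 1.54]
wrist_force: [-1.3, -0.1, -1.9]
width: 13.5
grip_force: 34.8
```

```bash
python3 -m handwheel '[[0,0,0.1,0,0,0,1],[0,0,0.05,0,0,0,1],[0,0,0,0,0,0,1]]'; python3 -m handwheel '[[0,0,0.06,0,0,0,1],[0,0,0,0,0,0,1]]'
```

```text
time_s: 11.9
tool_pos: [469.0, -131.9, 86.4]
eef_rot: [-3.141, -0.0, 1.54]
wrist_force: [-1.5, 0.1, -1.8]
width: 13.5
grip_force: 34.9
time_s: 12.15
tool_pos: [469.3, -131.9, 86.0]
eef_rot: [-3.142, -0.001, 1.54]
wrist_force: [-9.2, 2.2, 16.5]
width: 13.3
grip_force: 37.7
```

```bash
python3 -m handwheel '[[0,0,-0.04,0,0,0,0.2],[0,0,0,0,0,0,0.2],[0,0,0,0,0,0,0.2],[0,0,0,0,0,0,0.2]]'; python3 -m handwheel '[[0,0,-1,0,0,0,0.2],[0,0,-1,0,0,0,0.2],[0,0,-1,0,0,0,0.2],[0,0,-1,0,0,0,0.2],[0,0,0,0,0,0,0.2]]'
python3 - <<'E'
from m import *
rect(S,PS,(240,140,360,255),78,105,92,'S slat')
rect(T,PT,(320,225,425,300),80,102,92,'T slat')
rect(S,PS,(240,165,360,255),54,75,62,'S jaws')
d=S;cv2.imwrite('pics/k.png',cv2.resize(d['image'][110:260,230:390],(640,600),interpolation=2))
E
```

```text
time_s: 12.65
tool_pos: [469.2, -132.0, 86.0]
eef_rot: [3.142, 0.0, 1.54]
wrist_force: [-0.6, -0.9, 0.4]
width: 34.3
grip_force: 0.0
time_s: 13.28
tool_pos: [470.2, -132.1, 187.5]
eef_rot: [3.138, -0.001, 1.54]
wrist_force: [1.4, -0.2, -0.6]
width: 34.2
grip_force: 0.0
S slat 340 c 473.3 -122.1 size 117.8 20.3 ang 87.9 zmed 89.7
T slat 81 c 465.5 -92.5 size 31.5 15.9 ang 89.8 zmed 92.4
S jaws 654 c 546.9 -147.3 size 201.1 35.7 ang 39.4 zmed 60.7
S jaws 321 c 462.4 -123.1 size 140.1 36.4 ang 88.3 zmed 61.3
```

View pics/k.png

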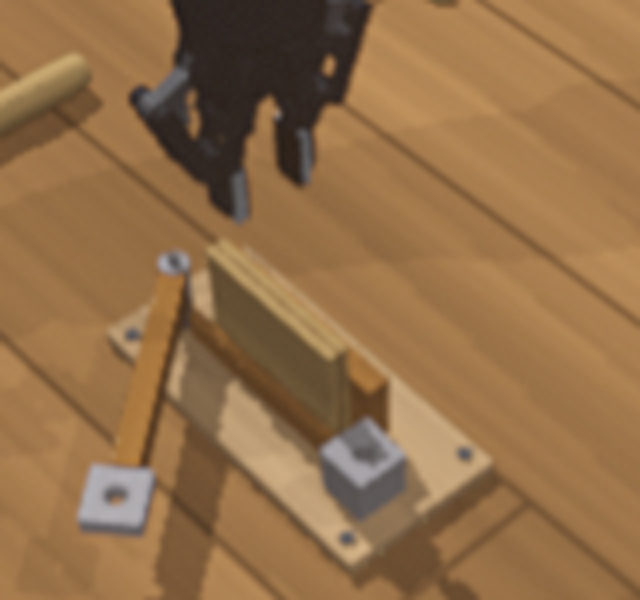

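The slat stands upright in the slot. The lug hole is at crop (116,495) and the hinge at (173,262). Next I work out the jaw angle and the pushing poses.

```bash
cat > jig.py <<'E'
import numpy as np
O=np.array([466.8,-117.75]);a=np.radians(-1.7);R=np.array([[np.cos(a),-np.sin(a)],[np.sin(a),np.cos(a)]])
w=lambda x,y:O+R@np.array([x,y],float)
j=lambda p:R.T@(np.asarray(p[:2])-O)
E
python3 - <<'E'
from h import *;from jig import *
d=snap('scene')
hp=plane(d,np.array(230+116/4),np.array(110+495/4),62.);print(hp,j(hp),'bias',j(hp-[1,2,0]))
q=j(hp-[1,2,0])-[15,-90];th=np.arctan2(q[0],q[1]);print(th,np.hypot(*q))
for s in(w(145,-21),w(45,15)):print(s.round(1))
E
python3 go.py 611 -143 110 88.3; python3 -m handwheel '[[0,0,0,0,0,0,1]]'
```

```text
[607.73575831 -97.48517065  62.        ] [140.27254549  24.4369446 ] bias [139.33231812  22.40815863]
0.835723698502035 167.61300503486112
[ 611.1 -143. ]
[ 512.2 -104.1]
turn [-0.01 -0.   -0.01]
shift(after turn) [-0.28  5.7   3.01] pos [ 468.7 -131.8  185.2] yaw [-179.9   -0.    88.2]
time_s: 13.55
tool_pos: [468.7, -131.9, 185.2]
eef_rot: [-3.14, 0.0, 1.54]
wrist_force: [-0.1, 0.6, 0.0]
width: 16.8
grip_force: 0.0
```

```bash
python3 -m handwheel '[[-0.1,0.98,0,0,0,0,1],[-0.1,0.98,0,0,0,0,1],[-0.1,0.98,0,0,0,0,1],[-0.1,0.98,0.5,0,0,0,1],[-0.1,0.98,0.5,0,0,0,1],[0,0.98,0.5,0,0,0,1],[0,0,0.8,0,0,0,1],[0,0,0.8,0,0,0,1],[0,0,0.8,0,0,0,1],[0,0,0.8,0,0,0,1],[0,0,0.22,0,0,0,1],[0,0,0,0,0,0,1]]'; python3 go.py 512.2 -104.1 62
```

```text
time_s: 15.05
tool_pos: [615.6, -149.1, 62.9]
eef_rot: [-3.141, -0.0, 1.54]
wrist_force: [-0.1, 0.7, -0.2]
width: 0.1
grip_force: 0.0
shift(after turn) [ 1.67 -4.19  0.04] pos [ 615.6 -149.1   62.9] yaw [-180.    -0.    88.2]
```

```bash
python3 -m handwheel '[[0.2,-0.5,0,0,0,0,1],[0.2,-0.5,0,0,0,0,1],[0.2,-0.5,0,0,0,0,1],[0.2,-0.5,0,0,0,0,1],[0.2,-0.5,0,0,0,0,1]]'; python3 -m handwheel '[[0.2,-0.5,0,0,0,0,1],[0.2,-0.4,0,0,0,0,1],[0.2,-0.4,0,0,0,0,1],[0.1,-0.3,0,0,0,0,1],[0,0,0,0,0,0,1]]'
```

```text
time_s: 15.68
tool_pos: [553.5, -121.5, 63.3]
eef_rot: [3.141, -0.0, 1.54]
wrist_force: [3.8, 0.5, 0.8]
width: 0.2
grip_force: 1.5
time_s: 16.3
tool_pos: [513.7, -102.9, 62.9]
eef_rot: [-3.14, -0.001, 1.54]
wrist_force: [0.1, -0.1, -0.1]
width: -0.3
grip_force: 0.0
```

```bash
python3 -m handwheel '[[0,-0.1,0,0,0,0,1],[0,-0.1,0,0,0,0,1],[0,0,0,0,0,0,1]]'; python3 -m handwheel '[[0,-0.06,0,0,0,0,1],[0,0,0,0,0,0,1]]';python3 -m handwheel '[[0,-0.06,0,0,0,0,1],[0,0,0,0,0,0,1]]'
```

```text
time_s: 16.68
tool_pos: [509.5, -103.1, 63.0]
eef_rot: [-3.142, -0.0, 1.54]
wrist_force: [1.6, 0.1, -0.1]
width: -0.2
grip_force: 0.7
time_s: 16.92
tool_pos: [508.0, -103.1, 63.0]
eef_rot: [-3.142, -0.0, 1.54]
wrist_force: [1.6, 1.2, -0.5]
width: -0.0
grip_force: 0.9
time_s: 17.18
tool_pos: [506.4, -103.1, 63.0]
eef_rot: [-3.141, -0.0, 1.54]
wrist_force: [3.0, 0.5, 0.1]
width: -0.2
grip_force: 0.9
```

```bash
for i in 1 2 3; do python3 -m handwheel '[[0,-0.06,0,0,0,0,1],[0,0,0,0,0,0,1]]' | egrep 'pos|wrist'; done
```

```text
tool_pos: [505.2, -103.0, 63.1]
wrist_force: [4.0, 2.4, -0.2]
tool_pos: [504.6, -103.1, 63.5]
wrist_force: [7.5, 1.4, -1.1]
tool_pos: [504.2, -103.1, 64.0]
wrist_force: [9.8, 0.5, -1.6]
```

```bash
for i in 1 2 3; do python3 -m handwheel '[[0,-0.1,0,0,0,0,1],[0,0,0,0,0,0,1]]' | egrep 'pos|wrist'; done;  python3 - <<'E'
from m import *
from jig import *
rect(S,PS,(240,140,370,255),78,105,92,'S slat')
rect(S,PS,(240,165,370,255),54,75,62,'S jaws')
d=S;cv2.imwrite('pics/l.png',cv2.resize(d['image'][110:260,230:390],(640,600),interpolation=2))
E
```

```text
tool_pos: [503.6, -103.1, 64.8]
wrist_force: [16.5, 0.3, -0.7]
tool_pos: [502.8, -103.2, 65.6]
wrist_force: [21.2, -0.7, -0.3]
tool_pos: [502.2, -103.1, 66.3]
wrist_force: [28.6, -1.6, -2.7]
S slat 262 c 492.5 -98.0 size 75.8 49.8 ang 154.4 zmed 93.3
S jaws 54 c 483.6 -203.3 size 32.6 14.1 ang 51.2 zmed 62.0
S jaws 571 c 481.0 -63.3 size 93.0 71.7 ang 91.9 zmed 60.7
```

View pics/l.png

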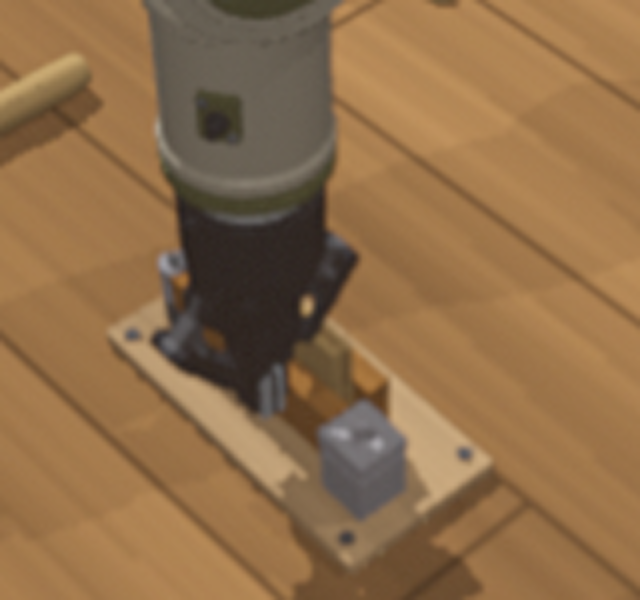

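The jaw is shut at about 28 N, and the lug sits over the block at crop (362,435). I'll back off and go to the pin.

```bash
python3 -m handwheel '[[0,0.5,0,0,0,0,1],[0,0.4,0,0,0,0,1],[0,0,-0.8,0,0,0,1],[0,0,-0.9,0,0,0,0.2],[0,0,-0.9,0,0,0,0],[0,0,-0.5,0,0,0,0],[0,0,0,0,0,0,0]]'; python3 go.py 501 135 140 88.3
python3 - <<'E'
from m import *
from jig import *
rect(S,PS,(240,140,370,255),78,105,92,'S slat')
rect(S,PS,(240,165,370,255),54,75,62,'S jaws')
rect(T,PT,(320,225,425,300),52,75,62,'T jaws')
rect(T,PT,(320,225,425,300),80,102,92,'T slat')
c=S['image'][140:260,240:400];a=cv2.resize(c,(640,480),interpolation=2);cv2.imwrite('pics/n.png',a)
E
```

```text
time_s: 19.65
tool_pos: [517.1, -103.5, 140.6]
eef_rot: [3.141, -0.0, 1.54]
wrist_force: [0.5, 0.1, -0.4]
width: 42.9
grip_force: 0.0
turn [ 0.   -0.   -0.01]
shift(after turn) [ 9.52 -0.93  0.03] pos [ 517.1 -103.5  140.6] yaw [180.   -0.   88.2]
S slat 236 c 470.9 -117.8 size 108.0 21.2 ang 88.5 zmed 89.6
S jaws 775 c 470.8 -97.2 size 166.4 55.3 ang 84.1 zmed 60.7
T jaws 111 c 480.5 -39.3 size 35.5 26.7 ang 179.3 zmed 62.3
T jaws 84 c 475.9 -203.1 size 34.8 16.2 ang 89.8 zmed 64.3
T jaws 61 c 447.5 -190.1 size 21.2 18.9 ang 87.9 zmed 62.4
```

View pics/n.png

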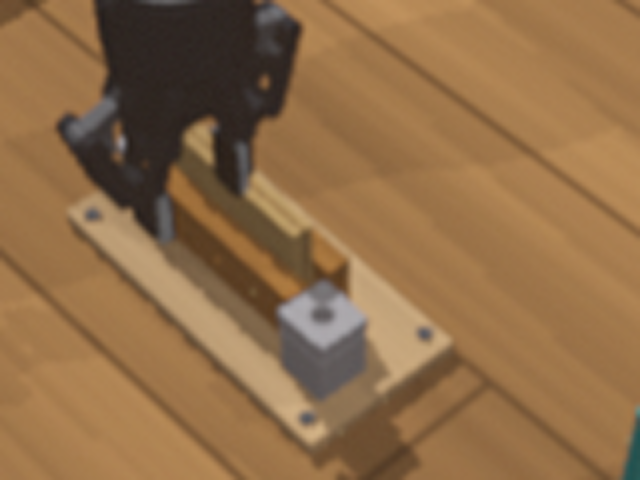

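The jaw is shut flush on the slat. The lug hole is at crop (322,315), i.e. pixel (320.5,218.8). Now over the pin.

```bash
python3 -m handwheel '[[0.95,-0.09,0,0,0,0,0],[0.95,-0.09,0,0,0,0,0],[0.95,-0.09,0,0,0,0,0],[0.95,-0.09,0,0,0,0,0],[0.95,-0.09,0,0,0,0,0],[0.95,-0.09,0,0,0,0,0],[0.95,-0.09,0,0,0,0,0],[0.95,-0.09,0,0,0,0,0],[0.95,-0.09,0,0,0,0,0],[0.97,-0.1,0,0,0,0,0],[0,0,0,0,0,0,0],[0,0,0,0,0,0,0]]'
python3 go.py 501 135 64 88.3
python3 - <<'E'
from m import *
from jig import *
# dark hole centroid in lug
g=cv2.cvtColor(S['image'],cv2.COLOR_BGR2GRAY)
b=g[212:226,312:330];print(b.min(),np.median(b))
m=(b<b.min()*.5+np.median(b)*.5);n,l,st,ce=cv2.connectedComponentsWithStats(m.astype(np.uint8));print(st,ce)
i=1+np.argmin([np.hypot(*(c-[8.5,6.7])) for c in ce[1:]])
h=plane(S,ce[i][0]+312,ce[i][1]+212,62.);print('hole S',h)
hsv=cv2.cvtColor(S['image'],cv2.COLOR_BGR2HSV)
lug=(hsv[...,1]<45)&(hsv[...,2]>60)
rect(S,PS,(300,200,345,245),58,66,62,'S lug',lug)
rect(S,PS,(355,255,395,300),66.5,75,70,'S pintop',lug)
hT=cv2.cvtColor(T['image'],cv2.COLOR_BGR2HSV);lt=(hT[...,1]<45)&(hT[...,2]>60)
rect(T,PT,(325,245,365,280),56,70,62,'T lug',lt)
print(r.sense()['tool_pos'])
E
```

```text
time_s: 21.25
tool_pos: [501.4, 134.2, 139.9]
eef_rot: [-3.141, 0.001, 1.539]
wrist_force: [0.8, 0.3, 0.6]
width: 42.8
grip_force: 0.0
turn [-0.01  0.01 -0.02]
shift(after turn) [ 0.03 -0.02  3.04] pos [501.4 134.2 139.9] yaw [-1.799e+02  1.000e-01  8.820e+01]
86 152.0
[[  0   0  18  14 187]
 [  2   0  13   3  22]
 [  0   2   1   1   1]
 [  6   5   5   3  13]
 [  0   9   5   5  15]
 [ 12  10   6   4  14]] [[ 8.65240642  6.42245989]
 [ 8.45454545  0.5       ]
 [ 0.          2.        ]
 [ 8.          6.15384615]
 [ 1.33333333 11.66666667]
 [15.28571429 12.07142857]]
hole S [483.92073797 -40.02178618  62.        ]
S lug 195 c 484.8 -38.7 size 39.1 35.4 ang 87.9 zmed 60.7
S pintop 61 c 500.5 134.3 size 16.7 16.0 ang 43.7 zmed 69.8
T lug 160 c 480.5 -43.3 size 35.5 34.7 ang 179.3 zmed 62.6
[501.65441667 133.96495661 140.24767308]
```

```bash
python3 -m handwheel '[[0.02,0,0.9,0,0,0,0],[0,0,0.9,0,0,0,0],[0,0,0.9,0,0,0,0],[0,0,0.3,0,0,0,0],[0,0,0,0,0,0,0]]'; python3 -m handwheel '[[0,0,0,0,0,0,1],[0,0,0,0,0,0,1],[0,0,0,0,0,0,1],[0,0,0,0,0,0,1],[0,0,0,0,0,0,1]]' 40
```

```text
time_s: 21.98
tool_pos: [501.7, 135.1, 65.6]
eef_rot: [-3.141, 0.0, 1.539]
wrist_force: [0.4, -0.1, 0.8]
width: 42.7
grip_force: 0.0
time_s: 22.6
tool_pos: [502.2, 135.8, 66.4]
eef_rot: [3.14, -0.001, 1.54]
wrist_force: [-1.7, -1.0, 6.1]
width: 18.6
grip_force: 39.0
```

```bash
python3 -m handwheel '[[0,0,-0.5,0,0,0,1],[0,0,-0.8,0,0,0,1],[0,0,-0.9,0,0,0,1],[0,0,-0.9,0,0,0,1],[-0.5,0,-0.3,0,0,0,1],[-0.9,-0.06,0,0,0,0,1],[-0.9,-0.06,0,0,0,0,1],[-0.9,-0.06,0,0,0,0,1],[-0.9,-0.06,0,0,0,0,1],[-0.9,-0.06,0,0,0,0,1],[-0.9,-0.06,0,0,0,0,1],[0,0,0,0,0,0,1]]'; python3 go.py 484.4 -38.9 137 88.3
```

```text
time_s: 24.1
tool_pos: [487.1, -14.7, 149.9]
eef_rot: [-3.14, 0.0, 1.535]
wrist_force: [-0.6, 1.7, -1.3]
width: 18.4
grip_force: 39.1
turn [-0.01  0.   -0.05]
shift(after turn) [-0.97 -0.08  0.52] pos [487.1 -14.7 149.9] yaw [-179.9    0.    88. ]
```

```bash
python3 -m handwheel '[[-0.5,-0.04,0,0,0,0,1],[-0.47,-0.04,0.4,0,0,0,1],[0,0,0,0,0,0,1],[0,0,0,0,0,0,1]]'; python3 go.py 484.4 -38.9 137
python3 - <<'E'
from m import *
s=r.sense();p=np.array(s['tool_pos']);print(p)
# shank points z between tip and head in S cloud
k=(PS[...,2]>p[2]-62)&(PS[...,2]<p[2]-26)&(np.hypot(PS[...,0]-p[0],PS[...,1]-p[1])<15)
q=PS[k];print(len(q),np.median(q-p,0).round(1))
v,u=np.nonzero(k)
# silhouette centre per row vs projected axis
for z in (-28,-36,-44,-52,-60,-64):
    a=proj(S,p+[0,0,z]);row=int(round(a[1]));m=u[v==row]
    if len(m):print(z,np.round(a,1),m.min(),m.max(),(m.min()+m.max())/2-a[0])
cv2.imwrite('pics/o.png',cv2.resize(S['image'][170:245,280:380],(800,600),interpolation=2))
E
```

```text
time_s: 24.6
tool_pos: [485.3, -35.4, 140.4]
eef_rot: [-3.141, -0.0, 1.54]
wrist_force: [-0.2, 0.4, -0.6]
width: 18.8
grip_force: 39.1
shift(after turn) [-0.14 -0.03  0.13] pos [485.3 -35.4 140.4] yaw [-180.    -0.    88.2]
[485.52422319 -35.2030461  140.59409092]
43 [  2.    3.5 -48.1]
-36 [320.8 207.4] 322 323 1.6673946515239777
-44 [320.9 209.8] 319 323 0.14399844925748084
-52 [320.9 212.2] 319 323 0.12089424262643433
-60 [320.9 214.5] 319 323 0.09807683588439886
-64 [320.9 215.7] 320 323 0.586774090359711
```

View pics/o.png

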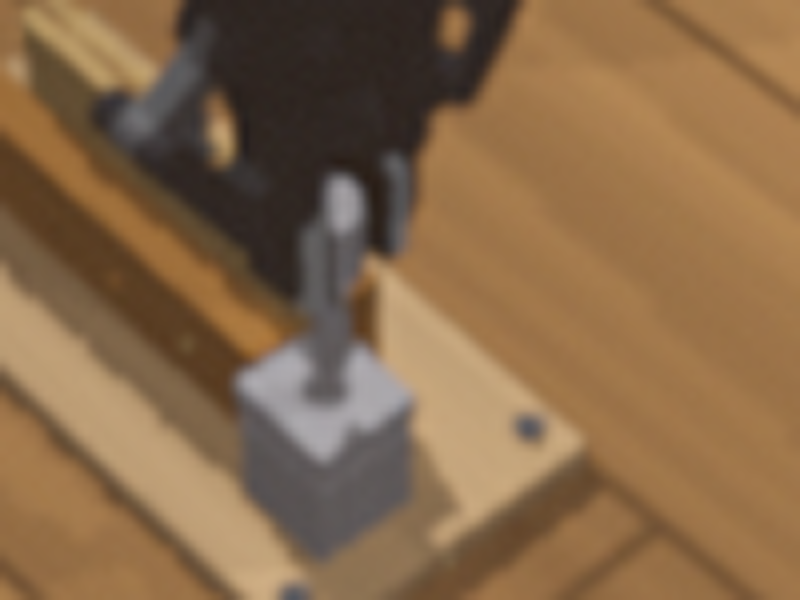

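The pin hangs straight below the tool, tip near crop (325,380), right above the lug hole. I'll shift 4 mm and lower in small steps while watching the force.

```bash
python3 -m handwheel '[[-0.155,-0.03,0.2,0,0,0,1],[0,0,0.2,0,0,0,1],[0,0,0,0,0,0,1]]'; python3 -m handwheel '[[0,0,0.12,0,0,0,1],[0,0,0.1,0,0,0,1],[0,0,0,0,0,0,1]]'
```

```text
time_s: 25.08
tool_pos: [484.2, -39.5, 130.0]
eef_rot: [-3.141, 0.0, 1.54]
wrist_force: [0.6, 0.3, -1.1]
width: 18.7
grip_force: 39.1
time_s: 25.45
tool_pos: [484.4, -39.5, 124.8]
eef_rot: [-3.141, 0.0, 1.54]
wrist_force: [0.4, -0.4, -0.9]
width: 18.7
grip_force: 39.1
```

```bash
for i in 1 2; do python3 -m handwheel '[[0,0,0.12,0,0,0,1],[0,0,0.12,0,0,0,1],[0,0,0,0,0,0,1]]'|egrep 'pos|wrist_f'; done
```

```text
tool_pos: [484.3, -39.5, 118.7]
wrist_force: [-0.5, -0.4, -1.4]
tool_pos: [484.3, -39.5, 112.7]
wrist_force: [0.7, 0.1, -1.5]
```

```bash
for i in 1 2 3; do python3 -m handwheel '[[0,0,0.12,0,0,0,1],[0,0,0.12,0,0,0,1],[0,0,0,0,0,0,1]]'|egrep 'pos|wrist_f'; done
```

```text
tool_pos: [484.3, -39.6, 106.8]
wrist_force: [-0.8, -0.2, -0.7]
tool_pos: [484.3, -39.5, 100.8]
wrist_force: [-0.6, 1.3, -0.4]
tool_pos: [484.3, -39.6, 94.8]
wrist_force: [0.0, -0.1, -0.4]
```

```bash
python3 -m handwheel '[[0,0,0.12,0,0,0,1],[0,0,0.1,0,0,0,1],[0,0,0,0,0,0,1]]'|egrep 'pos|wrist_f';for i in 1 2 3; do python3 -m handwheel '[[0,0,0.08,0,0,0,1],[0,0,0,0,0,0,1]]'|egrep 'pos|wrist_f'; done
```

```text
tool_pos: [484.3, -39.5, 89.3]
wrist_force: [0.5, 0.5, -0.4]
tool_pos: [484.4, -39.5, 87.4]
wrist_force: [-0.6, 0.3, -0.9]
tool_pos: [484.4, -39.5, 85.4]
wrist_force: [-0.6, -0.1, -1.3]
tool_pos: [485.2, -39.6, 84.5]
wrist_force: [-4.0, 0.1, 11.2]
```

The pin is home. I'll release it, lift, and straddle the jaws for the final pinch.

```bash
python3 -m handwheel '[[0,0,-0.06,0,0,0,0.3],[0,0,0,0,0,0,0.2],[0,0,0,0,0,0,0.1],[0,0,-0.6,0,0,0,0],[0,0,-0.9,0,0,0,-0.3],[0,0,-0.9,0,0,0,-1],[0,0,-0.4,0,0,0,-1],[0,0,0,0,0,0,-1]]'; python3 go.py 467.1 -107.7 150 88.3
python3 - <<'E'
from m import *
rect(S,PS,(290,180,350,245),78,95,88,'S pinhead')
rect(S,PS,(240,140,370,255),90-12,105,92,'S slat')
E
```

```text
time_s: 29.45
tool_pos: [484.9, -39.4, 155.7]
eef_rot: [3.14, -0.001, 1.54]
wrist_force: [-0.5, 0.5, 0.1]
width: 85.4
grip_force: 0.0
turn [ 0.01 -0.01 -0.01]
shift(after turn) [-2.75 -0.63  0.23] pos [484.9 -39.4 155.7] yaw [179.9  -0.   88.2]
S pinhead 92 c 469.3 -83.8 size 38.4 19.1 ang 84.6 zmed 89.8
S pinhead 68 c 487.1 -36.2 size 24.7 17.1 ang 47.7 zmed 86.1
S slat 30 c 472.1 -171.3 size 25.1 8.5 ang 44.8 zmed 89.2
S slat 92 c 471.6 -81.1 size 38.1 19.0 ang 84.6 zmed 89.8
S slat 68 c 489.3 -33.8 size 24.5 17.0 ang 47.7 zmed 86.1
```

```bash
python3 -m handwheel '[[-0.9,-0.2,0,0,0,0,-1],[-0.9,-0.2,0,0,0,0,-1],[-0.95,-0.23,0,0,0,0,-1],[0,0,0.6,0,0,0,-1],[0,0,0.8,0,0,0,-1],[0,0,0.8,0,0,0,-1],[0,0,0,0,0,0,-1]]'; python3 go.py 467.1 -107.7 57 88.3
```

```text
time_s: 30.42
tool_pos: [465.3, -107.0, 98.0]
eef_rot: [-3.137, 0.001, 1.54]
wrist_force: [0.7, -0.7, 0.5]
width: 85.5
grip_force: 0.0
turn [-0.03  0.01 -0.01]
shift(after turn) [-0.03  0.07  1.64] pos [ 465.3 -107.    98. ] yaw [-179.8    0.    88.3]
```

```bash
python3 -m handwheel '[[0,0.04,0.6,0,0,0,-1],[0,0.02,0.6,0,0,0,-1],[0,0,0.44,0,0,0,-1],[0,0,0,0,0,0,-1]]' 30;  python3 go.py 467.1 -107.7 57 88.3; python3 -m handwheel '[[0,0,0,0,0,0,0.2],[0,0,0,0,0,0,0.4],[0,0,0,0,0,0,1],[0,0,0,0,0,0,1],[0,0,0,0,0,0,1],[0,0,0,0,0,0,1],[0,0,0,0,0,0,1]]' 30
```

```text
time_s: 30.92
tool_pos: [467.5, -107.9, 58.1]
eef_rot: [-3.14, 0.0, 1.54]
wrist_force: [0.7, 1.1, -0.1]
width: 85.3
grip_force: 0.0
turn [-0.01  0.   -0.01]
shift(after turn) [ 0.01 -0.02  0.05] pos [ 467.5 -107.9   58.1] yaw [-179.9    0.    88.2]
time_s: 31.8
tool_pos: [466.3, -107.7, 59.1]
eef_rot: [-3.138, -0.001, 1.54]
wrist_force: [-11.0, 0.3, 12.1]
width: 45.0
grip_force: 33.2
```

```bash
python3 -m handwheel '[[0,-0.05,-0.02,0,0,0,1],[0,0,0,0,0,0,1],[0,0,0,0,0,0,1]]' 45
python3 - <<'E'
from m import *
rect(S,PS,(290,180,350,245),80,95,88,'S pinhead')
cv2.imwrite('pics/q.png',cv2.resize(S['image'][140:260,240:400],(640,480),interpolation=2))
E
```

```text
time_s: 32.17
tool_pos: [466.2, -107.7, 59.3]
eef_rot: [-3.14, -0.0, 1.54]
wrist_force: [-3.2, -0.8, -4.4]
width: 44.8
grip_force: 49.6
S pinhead 53 c 430.3 -95.7 size 35.7 21.2 ang 161.6 zmed 88.4
S pinhead 115 c 468.8 -89.3 size 45.0 19.1 ang 84.6 zmed 89.6
S pinhead 69 c 497.7 -104.0 size 37.3 24.1 ang 49.7 zmed 91.9
S pinhead 65 c 487.1 -36.2 size 24.6 17.1 ang 47.7 zmed 86.2
```

View pics/q.png

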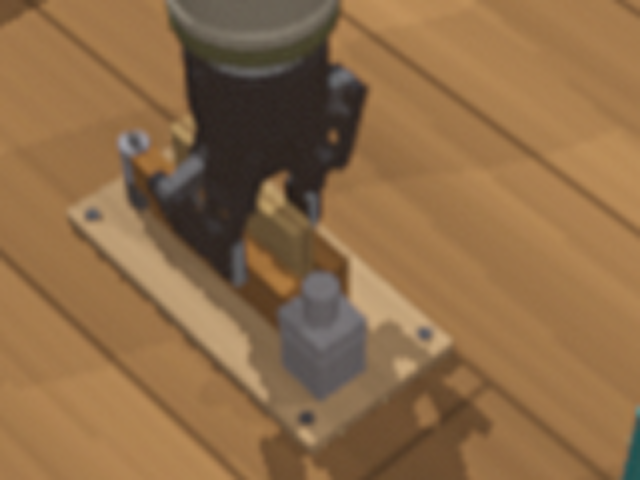

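The pin is home with its head on the lug at (322,300), the slat is flush, and the fingers pinch both jaws at about 50 N clear of the slat and pin. Handing in.

```bash
python3 -c "
from cell import r
print(r.finish_job())"
```

```text
the job is handed in; nothing more can be done
None
```

I handed the job in at about 32 s of the 72 s allowed; the hand-in returned no verdict. The long slat is clamped in the slot, the jaw is shut, the pin head is down on the lug, and the gripper is still pinching both jaws at about 50 N.

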